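# Line up the water bath's sample pots by size

## Task

Line up the four blue-lidded steel pots on the tray in order of size, each standing upright and centred on its own round mark: the smallest on the mark next to the orange dot, then growing mark by mark to the largest at the other end of the row. Do not tip any of the pots over on the way.

Things in the scene. Friction and masses are not known exactly. Their poses are not given: they have to be found in the camera images.
- pot_1: The smallest of four closed, solid upright steel pots with flat blue lids and a dark grey spot in the middle of the lid: 34 mm diameter, 50 mm tall, about 100 g (varies by a third). Origin at the centre of its underside, z up. Starts upright on the table.
- pot_2: The second smallest of four closed, solid upright steel pots with flat blue lids and a dark grey spot in the middle of the lid: 42 mm diameter, 66 mm tall, about 160 g (varies by a third). Origin at the centre of its underside, z up. Starts upright on the table.
- pot_3: The second largest of four closed, solid upright steel pots with flat blue lids and a dark grey spot in the middle of the lid: 50 mm diameter, 82 mm tall, about 240 g (varies by a third). Origin at the centre of its underside, z up. Starts upright on the table.
- pot_4: The largest of four closed, solid upright steel pots with flat blue lids and a dark grey spot in the middle of the lid: 58 mm diameter, 98 mm tall, about 340 g (varies by a third). Origin at the centre of its underside, z up. Starts upright on the table.
- mark_a: Round printed mark, 66 mm across, white with a black rim and a black centre spot, at one end of the row. It is flat, level and fixed on the top of an 8 mm thick, 110 x 430 mm metal tray fixed to the table. Origin at its centre, on the tray's top face (z = 8 mm). The four marks lie in a straight row along the tray about 94 mm apart (86 to 102), all looking alike.
- mark_b: Round printed mark, 66 mm across, white with a black rim and a black centre spot, in the row between marks a and c. It is flat, level and fixed on the top of an 8 mm thick, 110 x 430 mm metal tray fixed to the table. Origin at its centre, on the tray's top face (z = 8 mm). The four marks lie in a straight row along the tray about 94 mm apart (86 to 102), all looking alike.
- mark_c: Round printed mark, 66 mm across, white with a black rim and a black centre spot, in the row between marks b and d. It is flat, level and fixed on the top of an 8 mm thick, 110 x 430 mm metal tray fixed to the table. Origin at its centre, on the tray's top face (z = 8 mm). The four marks lie in a straight row along the tray about 94 mm apart (86 to 102), all looking alike.
- mark_d: Round printed mark, 66 mm across, white with a black rim and a black centre spot, at the other end of the row from mark a. It is flat, level and fixed on the top of an 8 mm thick, 110 x 430 mm metal tray fixed to the table. Origin at its centre, on the tray's top face (z = 8 mm). The four marks lie in a straight row along the tray about 94 mm apart (86 to 102), all looking alike.
- orange_dot: Flat orange disc, 26 mm across and 1.5 mm thick, fixed on the tray in line with the marks, at one end of the row: about 54 mm beyond either mark a or mark d, it changes from start to start (a grey disc of the same size lies at the other end). Origin at its centre, on the tray's top face. Shows the end where the smallest pot goes.
Not all that is in view belongs to the job. Leave any purple look-alike of the pot_3 alone. What is shaped like the pot_2 but red is not meant.

How it is judged:
By the outcome, as a careful person would: the job done as asked, in the order asked, and still so for the second after the job is handed in, with the robot touching nothing.
It also fails if it takes over 96 s, if anything falls off the work surface, if the arm or the gripper's body presses on something with over 40 N, if the wrist force passes 120 N, or if a joint passes its speed limit or range.

## Robot

A 6-joint arm with a two-finger parallel gripper is mounted at the origin on the work surface. World frame = base frame: x ahead of the robot, y to its left, z up, the work surface at z = 0. Lengths are in m, angles in rad, forces in N, time in s.
With the tool pointing down it reaches from about 0.375 to 0.975 m from the base axis. Payload 3.8 kg.
Tool frame: the origin (TCP) lies between the finger pads; the fingertips stand 22 mm ahead of it and the grasp point (between the pads) lies 3 mm ahead of it (bot.finger_overhang is the distance from the TCP to the fingertips, in m); x points along the fingers, y is the direction in which the jaws open and shut, and the axes are right-handed (so a half turn about x gives the same grasp; the last joint's range is limited). The gripper opens to 85 mm and grips with 20 to 120 N. Pads are 22 mm wide; open, the fingers measure 114 mm over their backs; the gripper's body (76 mm by 85 mm) begins 54 mm behind the grasp point. The pads swing forward as they close: fully open they stand 13 mm farther back than shut.
Start: joints at [1.239, 0.264, 1.604, -0, 1.274, -0.037], TCP at [0.196, 0.646, 0.253] pointing down, gripper open.
Joint ranges: [-2.63, 2.63], [-0.94, 2.18], [0.31, 2.57], [-1.31, 4.45], [0, 2.66], [-2.55, 2.55]. Speed limits (rad/s): [2.57, 2.57, 3.14, 3.14, 3.14, 3.14].

## Interface

Orientations are given as a rotation vector (axis times angle).
In Python, from workcell import bot gives the robot as it stands. The module is installed in compiled form; this text tells all that it offers.
- The arm moves only by the tool arm_command, never from a script. Its argument "series" is a list that holds one entry, the list of rows, each a list of 7 numbers: the turn, a rotation vector about the tool's x, y, z in rad, then the shift along the tool's x, y, z in cm, then the opening, from 0 (shut) to 1 (fully open). In form: [[[rx, ry, rz, x, y, z, grip], ...]]. A call has 1 to 10 rows; each row shifts and turns the pose as measured when the row begins, along the tool's axes as they then stand; what a row does not reach is not made up. A row lasts 1/10 s, in which the tool goes at most 50 mm and 8.59 degrees, less where a joint would pass 70% of its speed; a pose out of reach is approached as far as the arm can. A call is refused whole if a number of a shift passes 5 or a number of a turn 0.15, either way. A call with a gripper value outside its range is refused whole. The fingers move at their own pace and stop on an object; "newtons" is the grip in N (left out, the last holds). Time passes only in rows, so rows that do not move let the fingers close. It gives the time, the measured TCP pose, the force and the opening at its end, in the units of the state.
- bot.read_state(): the state, without advancing time (a new reading comes with each control period).
- bot.read_camera(name): name is "scene" or "top" or "wrist"; returns (picture, depth): 420x560x3 uint8, blue, green, red; 420x560 float32, m along the optical axis (not along the pixel's ray), 0 where there is no reading.
- bot.camera_info(name): a dict with "K" (3x3 intrinsics, pixels), "extrinsics" (4x4, takes a point from camera to world coordinates). Camera axes: x right, y down, z forward; pixel columns grow to the right and rows downward; lengths in m; the calibration is good to about 2 mm. A picture is of the moment at which its call begins: read the wrist's pose just before it. camera_info takes no time and is no camera call; for the wrist camera it gives the pose at the moment of the call.
- bot.finish_job(): hands the job in, once; it reports no verdict.
The state is a dict: "time": time; "q": joint angles; "joint_vel": joint speeds; "joint_torque": joint torques, N m; "tool_pos": TCP position; "tcp_rot": TCP orientation; "wrist_force": force on the tool from outside, world axes, zero at the start; "torque": the same for the moment, N m; "width": opening from 0.0 (shut) to 1.0 (fully open).
Only numpy, scipy, OpenCV 4.12 (cv2) and the standard library are available. Lean on these libraries where they do the work, as an engineer would, in place of code of your own. Each camera call takes 0.05 s, during which the arm holds its last target.

## Working session

There is one attempt and no reset: what is moved stays moved. The work goes in short steps, Python scripts to look and compute and a tool call to move; the robot and the scene stay as the last step left them, time stands still between calls to the robot, and variables do not carry over. Pictures are saved under pics/ and viewed, and the job is handed in when it is done.

Besides the shell and the picture viewer there is one more tool, called after "Call:" by a JSON object that holds its "op" and its "data". arm_command: Moves the arm, as the interface text tells. Its arguments: {"type":"object","properties":{"series":{"type":"array"},"newtons":{"type":"number"}},"required":["series"]}

```bash
mkdir -p pics; ls
python3 - <<'E'
from workcell import bot
import cv2,numpy as np
print(bot.read_state())
for n in ("scene","top"):
    p,d=bot.read_camera(n); cv2.imwrite(f"pics/{n}0.png",p); np.save(f"{n}0.npy",d)
    print(n,bot.camera_info(n))
E
```

```text
pics
{'time': 0.0, 'q': array([ 1.23907426e+00,  2.64753797e-01,  1.60538564e+00, -2.47830759e-05,
        1.27364682e+00, -3.68831706e-02]), 'joint_vel': array([ 0.00022021, -0.0020141 ,  0.00086105,  0.00123972, -0.00038935,
        0.00049322]), 'joint_torque': array([ 3.78982650e-04, -5.15111768e+01, -3.67323947e+01,  3.23324343e-05,
        1.30270561e-02, -5.23661618e-05]), 'tool_pos': array([0.19592513, 0.64523918, 0.25195522]), 'tcp_rot': array([ 0.22971835,  1.55875924, -0.2331228 ]), 'wrist_force': array([-0.40037158,  0.4263845 , -0.20562858]), 'torque': array([ 0.01715939,  0.00023074, -0.02962517]), 'width': 0.9987484365848569}
scene {'K': array([[516.76769776,   0.        , 282.3539774 ],
       [  0.        , 516.76769776, 205.89493129],
       [  0.        ,   0.        ,   1.        ]]), 'extrinsics': array([[-0.46908219,  0.6293776 , -0.61955284,  1.17627243],
       [ 0.88298206,  0.34808757, -0.31492494,  0.35776573],
       [ 0.01745195, -0.69477973, -0.71901082,  0.79985223],
       [ 0.        ,  0.        ,  0.        ,  1.        ]])}
top {'K': array([[525.60157424,   0.        , 283.27542348],
       [  0.        , 525.60157424, 210.65923619],
       [  0.        ,   0.        ,   1.        ]]), 'extrinsics': array([[-1.27534367e-02, -9.82814529e-01,  1.84154696e-01,
         3.12517597e-01],
       [-9.99913701e-01,  1.31159235e-02,  7.50370008e-04,
         1.61448890e-02],
       [-3.15283346e-03, -1.84129234e-01, -9.82896986e-01,
         1.09881463e+00],
       [ 0.00000000e+00,  0.00000000e+00,  0.00000000e+00,
         1.00000000e+00]])}
```

View pics/scene0.png

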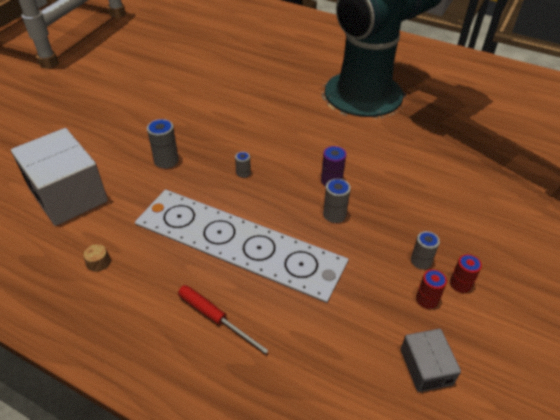

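View pics/top0.png

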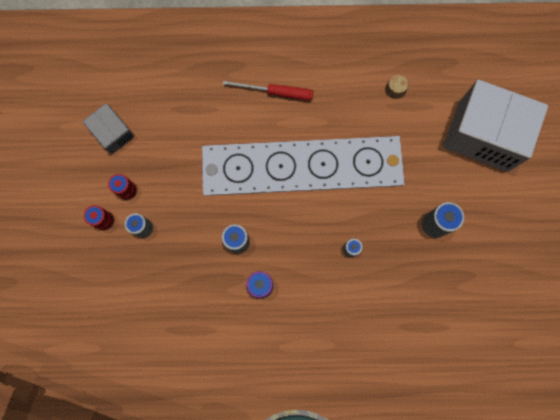

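The top view shows the orange dot at (393,160) and the marks at (368,161), (323,163), (281,166) and (238,168). The candidates are:
- **Steel with blue lids, growing in size:** (354,247), (135,224), (235,238), (449,216). These are pots 1 to 4.
- **Red bodies:** (121,186) and (97,216). Not meant.
- **Purple body:** (260,285). Not meant.

Next I'll confirm these in enlarged crops and measure.

```bash
cat > h.py <<'E'
import numpy as np,cv2
from workcell import bot
def proj(n,P,info=None):
    i=info or bot.camera_info(n);T=np.linalg.inv(i["extrinsics"]);c=T[:3,:3]@np.array(P)+T[:3,3];u=i["K"]@c;return u[:2]/u[2]
def ray(n,uv,z,info=None):
    i=info or bot.camera_info(n);E=i["extrinsics"];d=E[:3,:3]@np.linalg.inv(i["K"])@np.array([uv[0],uv[1],1.]);o=E[:3,3]
    return o+d*(z-o[2])/d[2]
E
python3 - <<'E'
from h import *
p=cv2.imread("pics/top0.png");d=np.load("top0.npy")
def crop(n,x0,x1,y0,y1,s): cv2.imwrite(f"pics/{n}.png",cv2.resize(p[y0:y1,x0:x1],None,fx=s,fy=s,interpolation=cv2.INTER_CUBIC))
crop("c_left",80,280,160,300,4);crop("c_right",330,480,140,260,5)
hsv=cv2.cvtColor(p,cv2.COLOR_BGR2HSV)
m=cv2.inRange(hsv,(105,120,80),(128,255,255))
n,l,s,c=cv2.connectedComponentsWithStats(m)
for k in range(1,n):
    if s[k,4]>60:
        cc=max(cv2.findContours((l==k).astype('uint8'),0,2)[0],key=cv2.contourArea);h=cv2.convexHull(cc);e=cv2.fitEllipse(h)
        print(e[0],e[1],s[k,4],[np.round(ray("top",e[0],z),4)[:2] for z in(.05,.066,.082,.098)])
g=cv2.cvtColor(p,cv2.COLOR_BGR2GRAY)
for u,v in [(368,161),(323,163),(281,166),(238,168)]:
    w=g[v-6:v+7,u-6:u+7].astype(float);w=np.clip(130-w,0,None);yy,xx=np.mgrid[v-6:v+7,u-6:u+7]
    q=((w*xx).sum()/w.sum(),(w*yy).sum()/w.sum());print(q,ray("top",q,.008))
print(ray("top",(393,160.5),.008))
E
```

```text
(117.6430435180664, 183.0969696044922) (14.442091941833496, 15.89012622833252) 133 [array([0.5711, 0.3561]), array([0.5672, 0.3509]), array([0.5632, 0.3458]), array([0.5593, 0.3406])]
(449.0608215332031, 216.1372528076172) (23.20557975769043, 25.0191593170166) 387 [array([ 0.4933, -0.3185]), array([ 0.4905, -0.3134]), array([ 0.4877, -0.3083]), array([ 0.485 , -0.3031])]
(93.35237884521484, 214.69386291503906) (14.561637878417969, 15.672374725341797) 127 [array([0.5058, 0.4025]), array([0.5029, 0.3966]), array([0.4999, 0.3907]), array([0.497 , 0.3848])]
(134.3013458251953, 223.02049255371094) (14.825743675231934, 15.789106369018555) 151 [array([0.4876, 0.3186]), array([0.4849, 0.314 ]), array([0.4823, 0.3094]), array([0.4796, 0.3048])]
(233.99102783203125, 236.4661102294922) (19.511703491210938, 20.0299072265625) 255 [array([0.4575, 0.1168]), array([0.4553, 0.1152]), array([0.4531, 0.1137]), array([0.4509, 0.1122])]
(353.6672668457031, 246.3061065673828) (10.819969177246094, 11.4068603515625) 76 [array([ 0.4345, -0.1232]), array([ 0.4326, -0.121 ]), array([ 0.4308, -0.1189]), array([ 0.4289, -0.1168])]
(259.0318298339844, 283.9539794921875) (21.668325424194336, 21.99388885498047) 315 [array([0.3621, 0.0668]), array([0.3614, 0.066 ]), array([0.3606, 0.0653]), array([0.3598, 0.0645])]
(np.float64(367.74386920980925), np.float64(161.29972752043597)) [ 0.62233821 -0.16583475  0.008     ]
(np.float64(322.6551246537396), np.float64(163.57202216066483)) [ 0.6186096  -0.06887496  0.008     ]
(np.float64(280.4102564102564), np.float64(165.63800904977376)) [0.61525959 0.02187204 0.008     ]
(np.float64(237.6696562032885), np.float64(167.69058295964126)) [0.61195704 0.11359442 0.008     ]
[ 0.6233761 -0.2201383  0.008    ]
```

View pics/c_left.png

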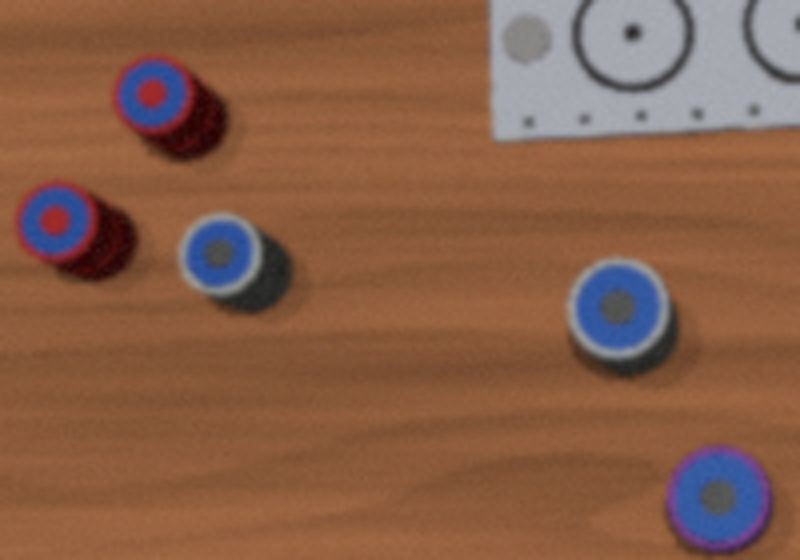

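View pics/c_right.png

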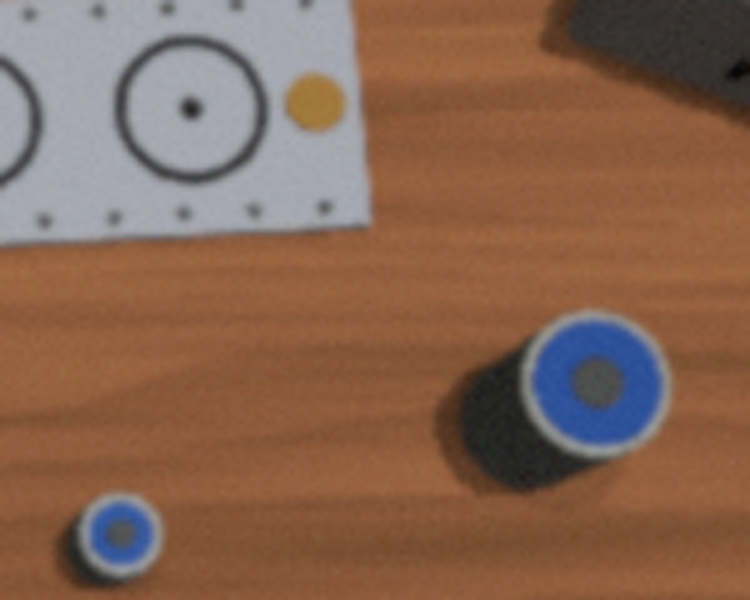

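Crops confirm it: grey spots and steel bodies on the four chosen, red spots on the two red ones, and a purple rim on the purple one. Next I'll check the tool orientation.

```bash
cat >> h.py <<'E'
from scipy.spatial.transform import Rotation as R
# tool: x down, y=+world x, z=-world y
RT=np.array([[0,1,0],[0,0,-1],[-1,0,0.]])
def st(tgt=None,Rt=RT):
    s=bot.read_state();M=R.from_rotvec(s["tcp_rot"]).as_matrix()
    print("t",round(s["time"],2),"pos",np.round(s["tool_pos"],4),"w",round(s["width"],3),"F",np.round(s["wrist_force"],1),"q",np.round(s["q"],2))
    print("turn",np.round(R.from_matrix(M.T@Rt).as_rotvec(),4))
    if tgt is not None: print("shift tool cm",np.round(M.T@(np.array(tgt)-s["tool_pos"])*100,2))
    return s,M
E
python3 - <<'E'
from h import *
s,M=st((0.4345,-0.1232,.2));print(M,bot.finger_overhang)
E
```

```text
t 0.1 pos [0.1959 0.6453 0.2521] w 0.998 F [-0.2 -0.1 -0.1] q [ 1.24  0.26  1.61 -0.    1.27 -0.04]
turn [1.276  0.0013 0.0018]
shift tool cm [  5.34 -66.59  45.16]
[[-6.50230783e-04  2.90552513e-01  9.56858827e-01]
 [-1.95129701e-03  9.56856839e-01 -2.90553236e-01]
 [-9.99997885e-01 -2.05604242e-03 -5.52235222e-05]] 0.022
```

Call:
{"op": "arm_command", "data": {"series": [[[0, 0, 0, 0, -2.33, 3.73, 1], [0, 0, 0, 0, -2.33, 3.73, 1], [0, 0, 0, 0, -2.33, 3.73, 1], [0, 0, 0, 0, -2.33, 3.73, 1], [0, 0, 0, 0, -2.33, 3.73, 1], [0, 0, 0, 0, -2.33, 3.73, 1], [0, 0, 0, 0, -2.33, 3.73, 1], [0, 0, 0, 0, -2.33, 3.73, 1], [0, 0, 0, 0, -2.33, 3.73, 1], [0, 0, 0, 0, -2.33, 3.73, 1]]]}}

```text
time: 1.1
tool_pos: [0.4895, 0.3051, 0.2458]
tcp_rot: [0.217, 1.565, -0.229]
wrist_force: [-0.2, 0.3, -0.1]
width: 0.999
```

Call:
{"op": "arm_command", "data": {"series": [[[0.142, 0, 0, 0, 0, 0, 1], [0.142, 0, 0, 0, 0, 0, 1], [0.142, 0, 0, 0, 0, 0, 1], [0.142, 0, 0, 0, 0, 0, 1], [0.142, 0, 0, 0, 0, 0, 1], [0.142, 0, 0, 0, 0, 0, 1], [0.142, 0, 0, 0, 0, 0, 1], [0.142, 0, 0, 0, 0, 0, 1], [0.142, 0, 0, 0, 0, 0, 1], [0, 0, 0, 0, 0, 0, 1]]]}}

```text
time: 2.1
tool_pos: [0.4913, 0.2957, 0.2395]
tcp_rot: [1.23, 1.184, -1.266]
wrist_force: [0.1, 0.4, 0.3]
width: 1.0
```

Run:
```python
from h import *
st((0.4849,.314,.2))
i=bot.camera_info("wrist");p,d=bot.read_camera("wrist");cv2.imwrite("pics/w1.png",p)
print(i, proj("wrist",(0.4849,.314,.066),i))
```

```text
t 2.1 pos [0.4913 0.2957 0.2395] w 1.0 F [0.1 0.4 0.3] q [ 0.5   0.09  1.83 -0.01  1.24  0.56]
turn [-0.0527  0.0145  0.0151]
shift tool cm [ 3.93 -0.68 -1.86]
{'K': array([[321.44546428,   0.        , 275.70287938],
       [  0.        , 321.44546428, 209.33085483],
       [  0.        ,   0.        ,   1.        ]]), 'extrinsics': array([[ 0.9984659 , -0.04646725, -0.03011036,  0.49643129],
       [-0.05343938, -0.95105654, -0.3043611 ,  0.37276734],
       [-0.01449383,  0.30550326, -0.95208071,  0.35954592],
       [ 0.        ,  0.        ,  0.        ,  1.        ]])} [271.25606861 173.42778032]
```

View pics/w1.png

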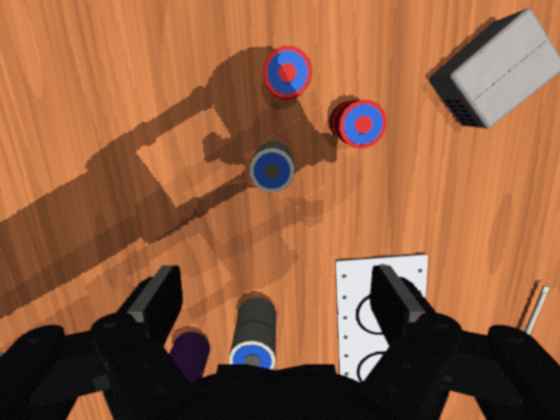

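The wrist view shows the pot_2 lid spot at (272,170) against a predicted (271,173), so the cameras agree to about 3 mm. Red look-alikes are at (288,72) and (362,124). Now I'll align over pot_2.

Call:
{"op": "arm_command", "data": {"series": [[[-0.053, 0.0145, 0.015, 3.9, -0.68, -1.86, 0.85], [0, 0, 0, 0, 0, 0, 0.85], [0, 0, 0, 0, 0, 0, 0.85]]]}}

```text
time: 2.45
tool_pos: [0.4858, 0.3144, 0.2007]
tcp_rot: [1.201, 1.214, -1.197]
wrist_force: [-0.3, 0.4, -0.3]
width: 0.85
```

Run:
```python
from h import *
st((0.4849,.3145,.2))
```

```text
t 2.45 pos [0.4858 0.3144 0.2007] w 0.85 F [-0.3  0.4 -0.3] q [ 0.53  0.12  1.87 -0.    1.14  0.52]
turn [ 0.0135 -0.001  -0.0027]
shift tool cm [ 0.07 -0.09 -0.01]
```

Call:
{"op": "arm_command", "data": {"series": [[[0.0135, 0, 0, 3, -0.09, 0, 0.85], [0, 0, 0, 4, 0, 0, 0.85], [0, 0, 0, 4, 0, 0, 0.85], [0, 0, 0, 4, 0, 0, 0.85], [0, 0, 0, 0, 0, 0, 0.85]]]}}

```text
time: 2.95
tool_pos: [0.4943, 0.3172, 0.0572]
tcp_rot: [1.22, 1.204, -1.189]
wrist_force: [-0.7, -0.3, -0.4]
width: 0.846
```

Run:
```python
from h import *
st((0.4849,.3145,.045))
```

```text
t 2.95 pos [0.4943 0.3172 0.0572] w 0.846 F [-0.7 -0.3 -0.4] q [ 0.53  0.28  1.97 -0.    0.86  0.53]
turn [ 0.0047 -0.0077 -0.0175]
shift tool cm [ 1.2  -0.96  0.27]
```

Call:
{"op": "arm_command", "data": {"series": [[[0.0047, -0.0077, -0.0175, 1.2, -0.96, 0.27, 0.85], [0, 0, 0, 0, 0, 0, 0.85], [0, 0, 0, 0, 0, 0, 0.85]]]}}

```text
time: 3.25
tool_pos: [0.4884, 0.316, 0.05]
tcp_rot: [1.214, 1.208, -1.204]
wrist_force: [0.3, 1.0, 0.3]
width: 0.846
```

Run:
```python
from h import *
st((0.4849,.3145,.045))
```

```text
t 3.25 pos [0.4884 0.316  0.05  ] w 0.846 F [0.3 1.  0.3] q [ 0.53  0.29  1.98 -0.    0.86  0.53]
turn [ 0.0002 -0.0028 -0.0051]
shift tool cm [ 0.5  -0.36  0.15]
```

Call:
{"op": "arm_command", "data": {"series": [[[0, -0.003, -0.005, 0.5, -0.36, 0.15, 0.85], [0, 0, 0, 0.2, -0.15, 0.06, 0.85], [0, 0, 0, 0, 0, 0, 0.85]]]}}

```text
time: 3.55
tool_pos: [0.4858, 0.3154, 0.0472]
tcp_rot: [1.214, 1.207, -1.203]
wrist_force: [-0.1, -0.6, -0.1]
width: 0.851
```

Run:
```python
from h import *
st((0.4849,.3145,.045))
```

```text
t 3.55 pos [0.4858 0.3154 0.0472] w 0.851 F [-0.1 -0.6 -0.1] q [ 0.53  0.29  1.99 -0.    0.86  0.53]
turn [ 0.0005 -0.0034 -0.0064]
shift tool cm [ 0.22 -0.09  0.09]
```

Close on pot_2.

Call:
{"op": "arm_command", "data": {"series": [[[0, -0.003, -0.006, 0.2, -0.1, 0.1, 0.7], [0, 0, 0, 0, 0, 0, 0.6], [0, 0, 0, 0, 0, 0, 0.3], [0, 0, 0, 0, 0, 0, 0.3], [0, 0, 0, 0, 0, 0, 0.3], [0, 0, 0, 0, 0, 0, 0.3]]], "newtons": 35}}

```text
time: 4.15
tool_pos: [0.4854, 0.3148, 0.0462]
tcp_rot: [1.21, 1.209, -1.207]
wrist_force: [-0.3, 0.2, 0.4]
width: 0.482
```

Run:
```python
from h import *
st((0.4849,.3145,.2))
```

```text
t 4.15 pos [0.4854 0.3148 0.0462] w 0.482 F [-0.3  0.2  0.4] q [0.53 0.29 1.99 0.   0.86 0.53]
turn [ 0.0007 -0.0011 -0.0014]
shift tool cm [-15.38  -0.03   0.02]
```

Call:
{"op": "arm_command", "data": {"series": [[[0, 0, 0, -2, 0, 0, 0.3], [0, 0, 0, -4, 0, 0, 0.3], [0, 0, 0, -4, 0, 0, 0.3], [0, 0, 0, -3, 0, 0, 0.3], [0, 0, 0, 0, 0, 0, 0.3]]]}}

```text
time: 4.65
tool_pos: [0.4818, 0.3126, 0.1748]
tcp_rot: [1.201, 1.212, -1.217]
wrist_force: [0.2, -0.3, -1.7]
width: 0.479
```

Run:
```python
from h import *
st((0.6186,-.0689,.16))
```

```text
t 4.65 pos [0.4818 0.3126 0.1748] w 0.479 F [ 0.2 -0.3 -1.7] q [0.53 0.14 1.9  0.   1.11 0.53]
turn [0.0007 0.0049 0.0087]
shift tool cm [ 1.55 13.67 38.15]
```

Call:
{"op": "arm_command", "data": {"series": [[[0, 0.005, 0.008, 0, 0.7, 2, 0.3], [0, 0, 0, 0, 1.4, 4, 0.3], [0, 0, 0, 0, 1.4, 4, 0.3], [0, 0, 0, 0, 1.4, 4, 0.3], [0, 0, 0, 0, 1.4, 4, 0.3], [0, 0, 0, 0, 1.4, 4, 0.3], [0, 0, 0, 0, 1.4, 4, 0.3], [0, 0, 0, 0, 1.4, 4, 0.3], [0, 0, 0, 0, 1.4, 4, 0.3], [0, 0, 0, 0, 1.4, 3, 0.3]]]}}

```text
time: 5.65
tool_pos: [0.6087, -0.0667, 0.1533]
tcp_rot: [1.191, 1.232, -1.219]
wrist_force: [0.2, 0.3, -2.4]
width: 0.481
```

Run:
```python
from h import *
st((0.6191,-.0686,.1))
```

```text
t 5.65 pos [ 0.6087 -0.0667  0.1533] w 0.481 F [ 0.2  0.3 -2.4] q [-0.15  0.24  1.83 -0.    1.1  -0.16]
turn [ 0.0099 -0.0008  0.0239]
shift tool cm [5.31 1.16 0.21]
```

Call:
{"op": "arm_command", "data": {"series": [[[0.01, 0, 0.024, 3, 1.16, 0.2, 0.3], [0, 0, 0, 2, 0.4, 0, 0.3], [0, 0, 0, 0, 0, 0, 0.3], [0, 0, 0, 0, 0, 0, 0.3]]]}}

```text
time: 6.05
tool_pos: [0.6215, -0.0748, 0.0937]
tcp_rot: [1.212, 1.212, -1.22]
wrist_force: [0.3, -0.6, -2.7]
width: 0.484
```

Run:
```python
from h import *
st((0.6188,-.0687,.075))
```

```text
t 6.05 pos [ 0.6215 -0.0748  0.0937] w 0.484 F [ 0.3 -0.6 -2.7] q [-0.16  0.32  1.85 -0.    0.98 -0.15]
turn [-0.008  -0.0007  0.0077]
shift tool cm [ 1.87 -0.26 -0.6 ]
```

Call:
{"op": "arm_command", "data": {"series": [[[-0.008, 0, 0.008, 1.9, -0.3, -0.6, 0.3], [0, 0, 0, 0.6, -0.1, -0.1, 0.3], [0, 0, 0, 0, 0, 0, 0.3], [0, 0, 0, 0, 0, 0, 0.3]]]}}

```text
time: 6.45
tool_pos: [0.617, -0.0663, 0.0695]
tcp_rot: [1.208, 1.21, -1.207]
wrist_force: [0.1, -1.2, -2.5]
width: 0.487
```

Run:
```python
from h import *
st((0.6188,-.0687,.0555))
```

```text
t 6.45 pos [ 0.617  -0.0663  0.0695] w 0.487 F [ 0.1 -1.2 -2.5] q [-0.15  0.33  1.88  0.    0.93 -0.15]
turn [ 0.0021 -0.0006 -0.0005]
shift tool cm [1.4  0.18 0.24]
```

Call:
{"op": "arm_command", "data": {"series": [[[0.002, 0, 0, 0.9, 0.15, 0.2, 0.3], [0, 0, 0, 0.3, 0, 0, 0.3], [0, 0, 0, 0, 0, 0, 0.3], [0, 0, 0, 0, 0, 0, 0.3]]]}}

```text
time: 6.85
tool_pos: [0.6211, -0.0688, 0.0597]
tcp_rot: [1.211, 1.205, -1.205]
wrist_force: [-0.1, -0.6, -2.8]
width: 0.484
```

Run:
```python
from h import *
st((0.6188,-.0687,.0555))
```

```text
t 6.85 pos [ 0.6211 -0.0688  0.0597] w 0.484 F [-0.1 -0.6 -2.8] q [-0.15  0.35  1.88  0.    0.91 -0.15]
turn [ 0.0003  0.0004 -0.0057]
shift tool cm [ 0.42 -0.23 -0.01]
```

Call:
{"op": "arm_command", "data": {"series": [[[0, 0, -0.005, 0.25, -0.3, 0, 0.3], [0, 0, 0, 0.1, -0.1, 0, 0.3], [0, 0, 0, 0, 0, 0, 0.3], [0, 0, 0, 0, 0, 0, 0.3]]]}}

```text
time: 7.25
tool_pos: [0.617, -0.069, 0.0564]
tcp_rot: [1.209, 1.208, -1.209]
wrist_force: [0.1, 0.5, -1.9]
width: 0.483
```

Run:
```python
from h import *
st((0.6188,-.0687,.0550))
i=bot.camera_info("wrist");p,d=bot.read_camera("wrist");cv2.imwrite("pics/w2.png",p)
```

```text
t 7.25 pos [ 0.617  -0.069   0.0564] w 0.483 F [ 0.1  0.5 -1.9] q [-0.15  0.35  1.89 -0.    0.9  -0.15]
turn [ 0.      0.0005 -0.0008]
shift tool cm [ 0.14  0.18 -0.03]
```

View pics/w2.png

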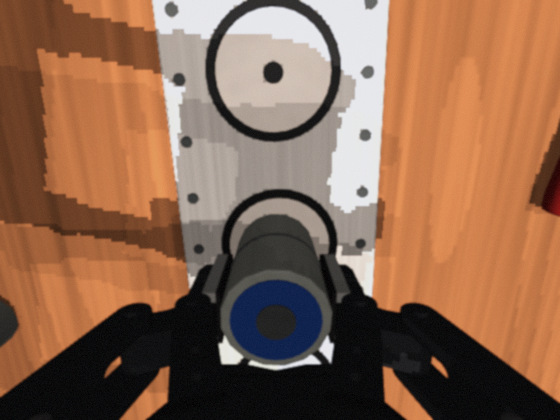

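The wrist picture shows pot_2 over its mark. Ring edges are at columns 223 and 337 (middle 280) and the pot base is centred near 277, so I'll nudge +x about 2 mm, lower and release.

Call:
{"op": "arm_command", "data": {"series": [[[0, 0, 0, 0.1, 0.2, 0, 0.3], [0, 0, 0, 0.05, 0.08, 0, 0.3], [0, 0, 0, 0, 0, 0, 0.3], [0, 0, 0, 0, 0, 0, 0.6], [0, 0, 0, 0, 0, 0, 0.7], [0, 0, 0, 0, 0, 0, 0.8], [0, 0, 0, 0, 0, 0, 0.8]]]}}

```text
time: 8.0
tool_pos: [0.6218, -0.0692, 0.0564]
tcp_rot: [1.21, 1.205, -1.206]
wrist_force: [-0.6, 0.2, 0.3]
width: 0.801
```

Run:
```python
from h import *
st((0.6188,-.0687,.0550))
```

```text
t 8.0 pos [ 0.6218 -0.0692  0.0564] w 0.801 F [-0.6  0.2  0.3] q [-0.15  0.36  1.88 -0.    0.9  -0.15]
turn [ 0.0001  0.001  -0.0042]
shift tool cm [ 0.14 -0.3  -0.05]
```

Call:
{"op": "arm_command", "data": {"series": [[[0, 0, 0, -2, 0, 0, 0.8], [0, 0, 0, -4, 0, 0, 0.9], [0, 0, 0, -4, 0, 0, 0.9], [0, 0, 0, -3, 0, -1, 0.9], [0, 0, 0, 0, -3, -3.3, 0.9], [0, 0, 0, 0, -4, -4, 0.9], [0, 0, 0, 0, -4, -4, 0.9], [0, 0, 0, 0, -4, -4, 0.9], [0, 0, 0, 0, -1.5, -2, 0.9], [0, 0, 0, 0, 0, 0, 0.9]]]}}

```text
time: 9.0
tool_pos: [0.4636, 0.108, 0.1928]
tcp_rot: [1.219, 1.199, -1.203]
wrist_force: [-0.3, -0.9, 0.6]
width: 0.9
```

Run:
```python
from h import *
st((0.4531,.1140,.16))
i=bot.camera_info("wrist");p,d=bot.read_camera("wrist");cv2.imwrite("pics/w3.png",p)
print(proj("wrist",(0.4531,.1137,.082),i))
p,d=bot.read_camera("top");cv2.imwrite("pics/top1.png",p)
cv2.imwrite("pics/top1c.png",cv2.resize(p[120:270,200:420],None,fx=3.6,fy=3.6,interpolation=cv2.INTER_CUBIC))
```

```text
t 9.0 pos [0.4636 0.108  0.1928] w 0.9 F [-0.3 -0.9  0.6] q [ 0.18 -0.08  2.09 -0.    1.12  0.18]
turn [-0.0043 -0.0012 -0.0119]
shift tool cm [ 3.27 -1.09 -0.59]
[260.87983966 208.53622316]
```

View pics/w3.png

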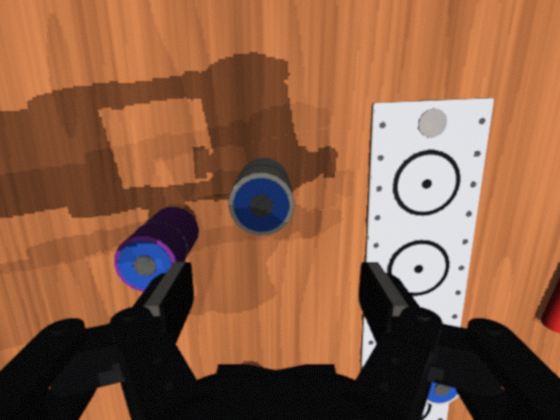

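View pics/top1c.png

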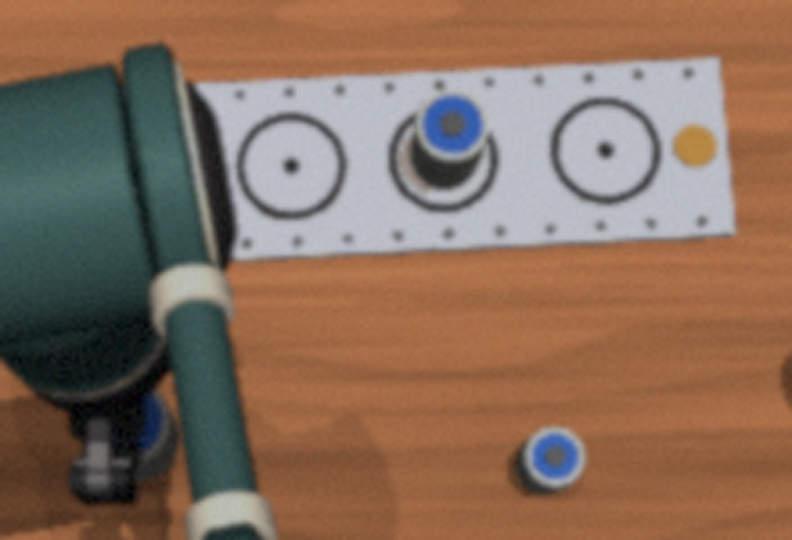

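Run:
```python
from h import *
p=cv2.imread("pics/top1.png")
hsv=cv2.cvtColor(p,cv2.COLOR_BGR2HSV)
m=cv2.inRange(hsv,(105,120,80),(128,255,255))
n,l,s,c=cv2.connectedComponentsWithStats(m)
for k in range(1,n):
    if s[k,4]>60:
        cc=max(cv2.findContours((l==k).astype('uint8'),0,2)[0],key=cv2.contourArea);e=cv2.fitEllipse(cv2.convexHull(cc))
        print(e[0],ray("top",e[0],.074))
print(ray("top",(325.5,154.1),.074))
```

```text
(325.20159912109375, 154.08778381347656) [ 0.6198773  -0.06941047  0.074     ]
(117.52275085449219, 183.00323486328125) [0.56538668 0.34859976 0.074     ]
(449.0511474609375, 216.20704650878906) [ 0.48898828 -0.31077567  0.074     ]
(93.37020874023438, 214.77330017089844) [0.5012515 0.3936048 0.074    ]
(353.7807312011719, 246.3610076904297) [ 0.43157082 -0.12020102  0.074     ]
(252.14979553222656, 281.1593017578125) [0.36651772 0.07893497 0.074     ]
[ 0.61984336 -0.07001352  0.074     ]
```

Pot_2 stands at (.6199,-.0694) against its mark at (.6186,-.0689), about 1.4 mm off and upright. In the wrist view pot_3's lid is at (262,205), with the purple one to its left at (145,265), clear of it. Next, pot_3.

Call:
{"op": "arm_command", "data": {"series": [[[-0.004, 0, -0.012, 2, -1.1, -0.6, 0.85], [0, 0, 0, 3, -0.4, -0.2, 0.85], [0, 0, 0, 3, -0.2, 0, 0.85], [0, 0, 0, 3, -0.2, 0, 0.85], [0, 0, 0, 0, 0, 0, 0.85], [0, 0, 0, 0, 0, 0, 0.85]]]}}

```text
time: 9.7
tool_pos: [0.4572, 0.1097, 0.0835]
tcp_rot: [1.22, 1.196, -1.207]
wrist_force: [0.0, 0.7, -0.0]
width: 0.841
```

Run:
```python
from h import *
st((0.4536,.1142,.058))
```

```text
t 9.7 pos [0.4572 0.1097 0.0835] w 0.841 F [ 0.   0.7 -0. ] q [ 0.18  0.05  2.2  -0.    0.89  0.2 ]
turn [-0.0083  0.0007 -0.012 ]
shift tool cm [ 2.55 -0.4  -0.45]
```

Call:
{"op": "arm_command", "data": {"series": [[[-0.008, 0, -0.012, 2, -0.6, -0.45, 0.85], [0, 0, 0, 0.8, -0.1, 0, 0.85], [0, 0, 0, 0, 0, 0, 0.85], [0, 0, 0, 0, 0, 0, 0.85]]]}}

```text
time: 10.1
tool_pos: [0.4576, 0.1134, 0.0607]
tcp_rot: [1.216, 1.201, -1.204]
wrist_force: [0.1, 0.2, 0.1]
width: 0.851
```

Run:
```python
from h import *
st((0.4536,.1142,.058))
```

```text
t 10.1 pos [0.4576 0.1134 0.0607] w 0.851 F [0.1 0.2 0.1] q [ 0.19  0.09  2.21 -0.    0.84  0.2 ]
turn [-0.0029 -0.0005 -0.0098]
shift tool cm [ 0.27 -0.4  -0.08]
```

Call:
{"op": "arm_command", "data": {"series": [[[-0.003, 0, -0.01, 0.25, -0.5, -0.08, 0.85], [0, 0, 0, 0, 0, 0, 0.75], [0, 0, 0, 0, 0, 0, 0.65], [0, 0, 0, 0, 0, 0, 0.4], [0, 0, 0, 0, 0, 0, 0.4], [0, 0, 0, 0, 0, 0, 0.4]]], "newtons": 40}}

```text
time: 10.7
tool_pos: [0.4547, 0.1146, 0.0612]
tcp_rot: [1.212, 1.207, -1.205]
wrist_force: [0.5, -0.8, 0.2]
width: 0.573
```

Run:
```python
from h import *
st((0.4536,.1142,.2))
```

```text
t 10.7 pos [0.4547 0.1146 0.0612] w 0.573 F [ 0.5 -0.8  0.2] q [0.19 0.08 2.21 0.   0.84 0.19]
turn [ 0.0004 -0.0015 -0.0049]
shift tool cm [-13.88  -0.04   0.02]
```

Call:
{"op": "arm_command", "data": {"series": [[[0, 0, -0.005, -2, 0, 0, 0.4], [0, 0, 0, -3, 0, 0, 0.4], [0, 0, 0, -3, 0.5, 0.5, 0.4], [0, 0, 0, 0, 3, 1.5, 0.4], [0, 0, 0, 0, 4, 2.2, 0.4], [0, 0, 0, 0, 4, 2.2, 0.4], [0, 0, 0, 0, 3, 1.5, 0.4], [0, 0, 0, 0, 1, 0.5, 0.4], [0, 0, 0, 0, 0, 0, 0.4]]]}}

```text
time: 11.6
tool_pos: [0.6081, 0.0272, 0.1354]
tcp_rot: [1.2, 1.221, -1.217]
wrist_force: [0.2, 0.0, -3.0]
width: 0.577
```

Run:
```python
from h import *
st((0.6162,.0228,.08))
```

```text
t 11.6 pos [0.6081 0.0272 0.1354] w 0.577 F [ 0.2  0.  -3. ] q [ 0.    0.25  1.85 -0.    1.06  0.  ]
turn [0.0029 0.0004 0.0139]
shift tool cm [5.53 0.88 0.44]
```

Call:
{"op": "arm_command", "data": {"series": [[[0.003, 0, 0.014, 2.5, 0.7, 0.4, 0.4], [0, 0, 0, 2, 0, 0, 0.4], [0, 0, 0, 0.8, 0, 0, 0.4], [0, 0, 0, 0, 0, 0, 0.4], [0, 0, 0, 0, 0, 0, 0.4]]]}}

```text
time: 12.1
tool_pos: [0.6087, 0.0258, 0.079]
tcp_rot: [1.205, 1.216, -1.214]
wrist_force: [0.1, -0.0, -1.4]
width: 0.577
```

Run:
```python
from h import *
st((0.6162,.0228,.07))
```

```text
t 12.1 pos [0.6087 0.0258 0.079 ] w 0.577 F [ 0.1 -0.  -1.4] q [ 0.    0.31  1.89  0.    0.95 -0.  ]
turn [ 0.0012 -0.0009  0.0078]
shift tool cm [0.89 0.75 0.3 ]
```

Call:
{"op": "arm_command", "data": {"series": [[[0, 0, 0.008, 0.5, 0.7, 0.3, 0.4], [0, 0, 0, 0.1, 0.1, 0, 0.4], [0, 0, 0, 0, 0, 0, 0.4], [0, 0, 0, 0, 0, 0, 0.4]]]}}

```text
time: 12.5
tool_pos: [0.6188, 0.0233, 0.0756]
tcp_rot: [1.211, 1.207, -1.203]
wrist_force: [-0.5, 0.2, -3.3]
width: 0.578
```

Run:
```python
from h import *
st((0.6162,.0228,.07))
```

```text
t 12.5 pos [0.6188 0.0233 0.0756] w 0.578 F [-0.5  0.2 -3.3] q [-0.    0.32  1.88  0.    0.93 -0.01]
turn [ 0.0022 -0.001  -0.0054]
shift tool cm [ 0.56 -0.26  0.05]
```

Call:
{"op": "arm_command", "data": {"series": [[[0.002, 0, -0.005, 0.5, -0.2, 0.05, 0.4], [0, 0, 0, 0, 0, 0, 0.4], [0, 0, 0, 0, 0, 0, 0.4], [0, 0, 0, 0, 0, 0, 0.4]]]}}

```text
time: 12.9
tool_pos: [0.6172, 0.0226, 0.0709]
tcp_rot: [1.211, 1.209, -1.208]
wrist_force: [-0.4, -1.1, -3.0]
width: 0.574
```

Run:
```python
from h import *
st((0.6162,.0228,.07))
```

```text
t 12.9 pos [0.6172 0.0226 0.0709] w 0.574 F [-0.4 -1.1 -3. ] q [-0.    0.33  1.89  0.    0.93 -0.  ]
turn [-0.0003 -0.0009 -0.0011]
shift tool cm [ 0.09 -0.1  -0.02]
```

Call:
{"op": "arm_command", "data": {"series": [[[0, 0, 0, 0.12, -0.08, 0, 0.4], [0, 0, 0, 0, 0, 0, 0.4], [0, 0, 0, 0, 0, 0, 0.4], [0, 0, 0, 0, 0, 0, 0.65], [0, 0, 0, 0, 0, 0, 0.75], [0, 0, 0, 0, 0, 0, 0.85], [0, 0, 0, 0, 0, 0, 0.85]]]}}

```text
time: 13.6
tool_pos: [0.6184, 0.0226, 0.0719]
tcp_rot: [1.213, 1.206, -1.205]
wrist_force: [-0.3, 0.0, 0.5]
width: 0.852
```

Call:
{"op": "arm_command", "data": {"series": [[[0, 0, 0, -2, 0, 0, 0.85], [0, 0, 0, -3, 0, 0, 0.9], [0, 0, 0, -4, 0, 0, 1], [0, 0, 0, -3, -1, 2, 1], [0, 0, 0, 0, -1.5, 4, 1], [0, 0, 0, 0, -1.5, 4.5, 1], [0, 0, 0, 0, -1.5, 4.5, 1], [0, 0, 0, 0, -1.5, 4.5, 1], [0, 0, 0, 0, -1.5, 4.5, 1], [0, 0, 0, 0, -1.5, 4.5, 1]]]}}

```text
time: 14.6
tool_pos: [0.5201, -0.267, 0.2009]
tcp_rot: [1.207, 1.201, -1.19]
wrist_force: [1.4, 0.4, -0.9]
width: 1.002
```

Run:
```python
from h import *
st((0.486,-.303,.18))
```

```text
t 14.6 pos [ 0.5201 -0.267   0.2009] w 1.002 F [ 1.4  0.4 -0.9] q [-0.52  0.12  1.87  0.01  1.13 -0.54]
turn [ 0.0117  0.0019 -0.0162]
shift tool cm [ 2.04 -3.49  3.55]
```

Call:
{"op": "arm_command", "data": {"series": [[[0.012, 0, -0.016, 0, -3.3, 3.5, 1], [0, 0, 0, 0, -1, 0.5, 1], [0, 0, 0, 0, 0, 0, 1], [0, 0, 0, 0, 0, 0, 1]]]}}

```text
time: 15.0
tool_pos: [0.4746, -0.3148, 0.202]
tcp_rot: [1.213, 1.199, -1.216]
wrist_force: [0.7, 0.2, 0.1]
width: 1.002
```

Run:
```python
from h import *
st((0.486,-.303,.068))
i=bot.camera_info("wrist");p,d=bot.read_camera("wrist");cv2.imwrite("pics/w4.png",p)
print(proj("wrist",(0.485,-.3031,.098),i))
p,d=bot.read_camera("top");cv2.imwrite("pics/top2.png",p)
hsv=cv2.cvtColor(p,cv2.COLOR_BGR2HSV)
m=cv2.inRange(hsv,(105,120,80),(128,255,255))
n,l,s,c=cv2.connectedComponentsWithStats(m)
for k in range(1,n):
    if s[k,4]>60:
        cc=max(cv2.findContours((l==k).astype('uint8'),0,2)[0],key=cv2.contourArea);e=cv2.fitEllipse(cv2.convexHull(cc))
        print(e[0],ray("top",e[0],.074),ray("top",e[0],.09))
```

```text
t 15.0 pos [ 0.4746 -0.3148  0.202 ] w 1.002 F [0.7 0.2 0.1] q [-0.63  0.1   1.89 -0.    1.14 -0.62]
turn [-0.0089  0.005  -0.0028]
shift tool cm [13.39  1.09 -1.25]
[290.37861586 202.2920058 ]
(279.97979736328125, 154.5201873779297) [0.62022273 0.0221234  0.074     ] [0.61541866 0.02203006 0.09      ]
(325.20159912109375, 154.08778381347656) [ 0.6198773  -0.06941047  0.074     ] [ 0.61507863 -0.06807473  0.09      ]
(117.61823272705078, 183.1871795654297) [0.56500479 0.3483909  0.074     ] [0.56106281 0.34320369 0.09      ]
(448.9832763671875, 216.13421630859375) [ 0.48913621 -0.31065193  0.074     ] [ 0.48637874 -0.30554978  0.09      ]
(93.40631103515625, 214.8440399169922) [0.50110791 0.39352545 0.074     ] [0.49816353 0.38763357 0.09      ]
(353.6672668457031, 246.3061065673828) [ 0.43168168 -0.11998301  0.074     ] [ 0.42982122 -0.1178577   0.09      ]
(259.16357421875, 283.88067626953125) [0.36111999 0.06538172 0.074     ] [0.36036118 0.064613   0.09      ]
```

View pics/w4.png

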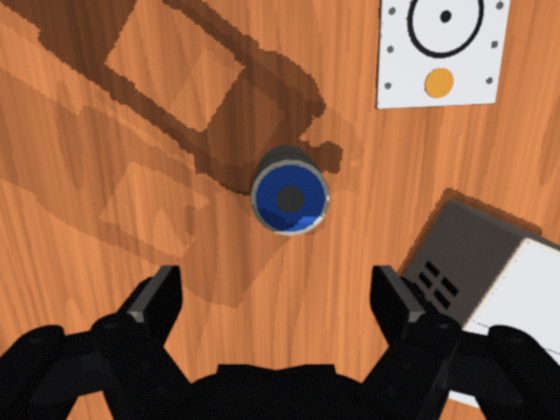

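View pics/top2.png

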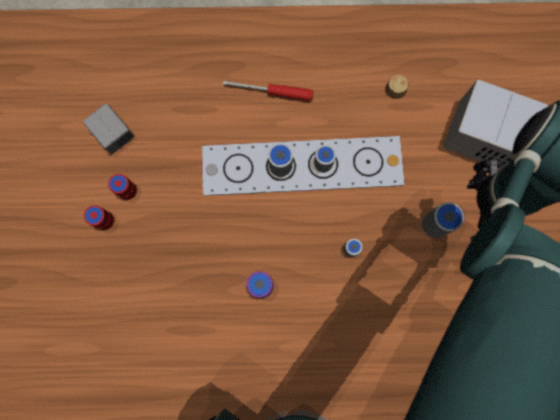

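Pot_3 is at (.6154,.0220), 0.1 mm from its mark. Pot_4's lid is at (290,198) in the wrist view, with the box well off to the right. Now I'll centre over pot_4.

Call:
{"op": "arm_command", "data": {"series": [[[-0.009, 0.005, -0.003, 3, 1.1, -1.2, 1], [0, 0, 0, 2, 0, 0, 1], [0, 0, 0, 0, 0, 0, 1], [0, 0, 0, 0, 0, 0, 1]]]}}

```text
time: 15.5
tool_pos: [0.4916, -0.2977, 0.1526]
tcp_rot: [1.203, 1.21, -1.2]
wrist_force: [0.4, 0.3, 1.0]
width: 1.001
```

Run:
```python
from h import *
st((0.486,-.303,.068))
```

```text
t 15.5 pos [ 0.4916 -0.2977  0.1526] w 1.001 F [0.4 0.3 1. ] q [-0.59  0.16  1.93  0.    1.05 -0.6 ]
turn [ 0.01    0.0011 -0.0037]
shift tool cm [ 8.46 -0.59  0.51]
```

Call:
{"op": "arm_command", "data": {"series": [[[0.007, 0, -0.003, 0.5, -0.5, 0.4, 1], [0, 0, 0, 0, 0, 0, 1], [0, 0, 0, 0, 0, 0, 1]]]}}

```text
time: 15.8
tool_pos: [0.4881, -0.3018, 0.1498]
tcp_rot: [1.205, 1.207, -1.205]
wrist_force: [0.1, 0.5, -0.3]
width: 1.001
```

Run:
```python
from h import *
st((0.486,-.303,.068))
```

```text
t 15.8 pos [ 0.4881 -0.3018  0.1498] w 1.001 F [ 0.1  0.5 -0.3] q [-0.6   0.16  1.93 -0.    1.05 -0.6 ]
turn [ 0.0045  0.003  -0.0033]
shift tool cm [ 8.18 -0.24  0.09]
```

Descend in slower steps.

Call:
{"op": "arm_command", "data": {"series": [[[0.004, 0.003, -0.003, 2, -0.35, 0.1, 1], [0, 0, 0, 2, -0.15, 0, 1], [0, 0, 0, 2, -0.15, 0, 1], [0, 0, 0, 1, -0.1, 0, 1], [0, 0, 0, 0, 0, 0, 1], [0, 0, 0, 0, 0, 0, 1]]]}}

```text
time: 16.4
tool_pos: [0.4838, -0.3068, 0.0837]
tcp_rot: [1.211, 1.197, -1.207]
wrist_force: [-1.0, -0.3, -0.3]
width: 1.001
```

Run:
```python
from h import *
st((0.486,-.303,.068))
```

```text
t 16.4 pos [ 0.4838 -0.3068  0.0837] w 1.001 F [-1.  -0.3 -0.3] q [-0.61  0.23  1.98  0.    0.92 -0.61]
turn [-0.0021  0.0061 -0.0094]
shift tool cm [ 1.57  0.21 -0.39]
```

Call:
{"op": "arm_command", "data": {"series": [[[-0.002, 0.005, -0.009, 1.2, 0.1, -0.35, 1], [0, 0, 0, 0.3, 0, 0, 1], [0, 0, 0, 0, 0, 0, 1], [0, 0, 0, 0, 0, 0, 1]]]}}

```text
time: 16.8
tool_pos: [0.487, -0.3043, 0.0703]
tcp_rot: [1.208, 1.204, -1.208]
wrist_force: [0.3, -0.4, 0.5]
width: 1.002
```

Run:
```python
from h import *
st((0.486,-.303,.068))
```

```text
t 16.8 pos [ 0.487  -0.3043  0.0703] w 1.002 F [ 0.3 -0.4  0.5] q [-0.6   0.25  1.98 -0.    0.9  -0.6 ]
turn [ 0.0002  0.0033 -0.0037]
shift tool cm [ 0.23 -0.1  -0.13]
```

Call:
{"op": "arm_command", "data": {"series": [[[0, 0.003, -0.004, 0.1, -0.1, -0.13, 0.9], [0, 0, 0, 0, 0, 0, 0.8], [0, 0, 0, 0, 0, 0, 0.7], [0, 0, 0, 0, 0, 0, 0.5], [0, 0, 0, 0, 0, 0, 0.5], [0, 0, 0, 0, 0, 0, 0.5]]], "newtons": 50}}

```text
time: 17.4
tool_pos: [0.4863, -0.3032, 0.0701]
tcp_rot: [1.208, 1.209, -1.209]
wrist_force: [-0.3, -0.6, 1.1]
width: 0.666
```

Run:
```python
from h import *
st((0.486,-.303,.2))
```

```text
t 17.4 pos [ 0.4863 -0.3032  0.0701] w 0.666 F [-0.3 -0.6  1.1] q [-0.6   0.25  1.98 -0.    0.9  -0.6 ]
turn [ 0.0003  0.0009 -0.0002]
shift tool cm [-1.299e+01 -3.000e-02 -1.000e-02]
```

Call:
{"op": "arm_command", "data": {"series": [[[0, 0, 0, -2, 0, 0, 0.5], [0, 0, 0, -4, 0, 0, 0.5], [0, 0, 0, -4, 0, 0, 0.5], [0, 0, 0, -4, 0, 0, 0.5], [0, 0, 0, -2, 0, 0, 0.5], [0, 0, 0, 0, 0, 0, 0.5]]]}}

```text
time: 18.0
tool_pos: [0.4824, -0.3002, 0.2283]
tcp_rot: [1.21, 1.223, -1.214]
wrist_force: [0.6, 0.1, -2.9]
width: 0.672
```

Run:
```python
from h import *
st((0.6133,.1136,.22))
```

```text
t 18.0 pos [ 0.4824 -0.3002  0.2283] w 0.672 F [ 0.6  0.1 -2.9] q [-0.6   0.09  1.86 -0.    1.21 -0.6 ]
turn [-0.     -0.0077  0.0114]
shift tool cm [  1.    13.1  -41.37]
```

Call:
{"op": "arm_command", "data": {"series": [[[0, -0.007, 0.011, 0, 0.6, -2, 0.5], [0, 0, 0, 0, 1.2, -4, 0.5], [0, 0, 0, 0, 1.4, -4.4, 0.5], [0, 0, 0, 0, 1.4, -4.4, 0.5], [0, 0, 0, 0, 1.4, -4.4, 0.5], [0, 0, 0, 0, 1.4, -4.4, 0.5], [0, 0, 0, 0, 1.4, -4.4, 0.5], [0, 0, 0, 0, 1.4, -4.4, 0.5], [0, 0, 0, 0, 1.4, -4.4, 0.5], [0, 0, 0, 0, 1, -3, 0.5]]]}}

```text
time: 19.0
tool_pos: [0.6024, 0.1085, 0.2041]
tcp_rot: [1.205, 1.225, -1.236]
wrist_force: [0.1, -0.7, -2.8]
width: 0.666
```

Run:
```python
from h import *
st((0.6133,.1136,.21))
```

```text
t 19.0 pos [0.6024 0.1085 0.2041] w 0.666 F [ 0.1 -0.7 -2.8] q [0.13 0.2  1.78 0.01 1.19 0.14]
turn [-0.0104 -0.0018  0.0268]
shift tool cm [-0.62  1.06 -0.52]
```

Call:
{"op": "arm_command", "data": {"series": [[[-0.01, 0, 0.027, 0.5, 0.9, -0.3, 0.5], [0, 0, 0, 0, 0, 0, 0.5], [0, 0, 0, 0, 0, 0, 0.5]]]}}

```text
time: 19.3
tool_pos: [0.6083, 0.1168, 0.1905]
tcp_rot: [1.201, 1.221, -1.211]
wrist_force: [-0.3, -0.3, -3.3]
width: 0.67
```

Run:
```python
from h import *
st((0.6133,.1136,.0795))
```

```text
t 19.3 pos [0.6083 0.1168 0.1905] w 0.67 F [-0.3 -0.3 -3.3] q [0.15 0.21 1.79 0.   1.15 0.14]
turn [ 0.0064 -0.0018  0.0105]
shift tool cm [11.1   0.62  0.35]
```

Call:
{"op": "arm_command", "data": {"series": [[[0.006, 0, 0.01, 2, 0.5, 0.35, 0.5], [0, 0, 0, 2.5, 0, 0, 0.5], [0, 0, 0, 2.5, 0, 0, 0.5], [0, 0, 0, 1.5, 0, 0, 0.5], [0, 0, 0, 0.5, 0, 0, 0.5], [0, 0, 0, 0, 0, 0, 0.5], [0, 0, 0, 0, 0, 0, 0.5]]]}}

```text
time: 20.0
tool_pos: [0.61, 0.1072, 0.0957]
tcp_rot: [1.212, 1.211, -1.22]
wrist_force: [0.5, -0.4, -3.1]
width: 0.666
```

Run:
```python
from h import *
st((0.6133,.1136,.0795))
```

```text
t 20.0 pos [0.61   0.1072 0.0957] w 0.666 F [ 0.5 -0.4 -3.1] q [0.13 0.3  1.86 0.   0.98 0.14]
turn [-0.0079 -0.0003  0.0067]
shift tool cm [ 1.62  0.33 -0.64]
```

Call:
{"op": "arm_command", "data": {"series": [[[-0.008, 0, 0.007, 0.8, 0.3, -0.55, 0.5], [0, 0, 0, 0.3, 0, 0, 0.5], [0, 0, 0, 0, 0, 0, 0.5], [0, 0, 0, 0, 0, 0, 0.5]]]}}

```text
time: 20.4
tool_pos: [0.616, 0.1137, 0.0876]
tcp_rot: [1.213, 1.205, -1.202]
wrist_force: [0.3, 0.0, -2.7]
width: 0.666
```

Run:
```python
from h import *
st((0.6133,.1136,.0795))
```

```text
t 20.4 pos [0.616  0.1137 0.0876] w 0.666 F [ 0.3  0.  -2.7] q [0.14 0.32 1.86 0.   0.95 0.14]
turn [ 0.001  -0.0013 -0.0073]
shift tool cm [ 0.8  -0.28  0.02]
```

Call:
{"op": "arm_command", "data": {"series": [[[0, 0, -0.007, 0.55, -0.2, 0, 0.5], [0, 0, 0, 0.1, 0, 0, 0.5], [0, 0, 0, 0, 0, 0, 0.5], [0, 0, 0, 0, 0, 0, 0.5]]]}}

```text
time: 20.8
tool_pos: [0.6143, 0.114, 0.0812]
tcp_rot: [1.21, 1.21, -1.207]
wrist_force: [-0.2, -0.1, -3.4]
width: 0.669
```

Run:
```python
from h import *
st((0.6133,.1136,.0795))
```

```text
t 20.8 pos [0.6143 0.114  0.0812] w 0.669 F [-0.2 -0.1 -3.4] q [0.14 0.33 1.86 0.   0.95 0.14]
turn [ 0.0014 -0.0014 -0.0007]
shift tool cm [ 0.17 -0.1   0.04]
```

Call:
{"op": "arm_command", "data": {"series": [[[0, 0, 0, 0.17, -0.08, 0, 0.5], [0, 0, 0, 0, 0, 0, 0.5], [0, 0, 0, 0, 0, 0, 0.5], [0, 0, 0, 0, 0, 0, 0.5]]]}}

```text
time: 21.2
tool_pos: [0.6134, 0.1139, 0.0793]
tcp_rot: [1.21, 1.21, -1.207]
wrist_force: [0.7, 0.6, -2.8]
width: 0.668
```

Run:
```python
from h import *
st((0.6133,.1136,.0795))
```

```text
t 21.2 pos [0.6134 0.1139 0.0793] w 0.668 F [ 0.7  0.6 -2.8] q [0.14 0.33 1.87 0.   0.95 0.14]
turn [ 0.0012 -0.0014 -0.0008]
shift tool cm [-0.02 -0.01  0.03]
```

Call:
{"op": "arm_command", "data": {"series": [[[0, 0, 0, 0, 0, 0, 0.7], [0, 0, 0, 0, 0, 0, 0.8], [0, 0, 0, 0, 0, 0, 0.9], [0, 0, 0, 0, 0, 0, 1], [0, 0, 0, 0, 0, 0, 1]]]}}

```text
time: 21.7
tool_pos: [0.616, 0.1143, 0.0823]
tcp_rot: [1.213, 1.207, -1.203]
wrist_force: [0.5, 0.3, 0.6]
width: 0.997
```

Call:
{"op": "arm_command", "data": {"series": [[[0, 0, 0, -2, 0, 0, 1], [0, 0, 0, -3, 0, 0, 1], [0, 0, 0, -4, 0, 0, 1], [0, 0, 0, -3, -1, 1, 0.9], [0, 0, 0, 0, -3, 3.5, 0.8], [0, 0, 0, 0, -3, 4, 0.8], [0, 0, 0, 0, -3, 4, 0.8], [0, 0, 0, 0, -3, 4, 0.8], [0, 0, 0, 0, -2.5, 3.5, 0.8], [0, 0, 0, 0, -2, 2.5, 0.8]]]}}

```text
time: 22.7
tool_pos: [0.4398, -0.1147, 0.2078]
tcp_rot: [1.209, 1.203, -1.191]
wrist_force: [-0.3, -0.1, -0.2]
width: 0.801
```

Run:
```python
from h import *
st((0.4357,-.1235,.1))
p,d=bot.read_camera("top");cv2.imwrite("pics/top3.png",p)
hsv=cv2.cvtColor(p,cv2.COLOR_BGR2HSV)
m=cv2.inRange(hsv,(105,120,80),(128,255,255))
n,l,s,c=cv2.connectedComponentsWithStats(m)
for k in range(1,n):
    if s[k,4]>60:
        cc=max(cv2.findContours((l==k).astype('uint8'),0,2)[0],key=cv2.contourArea);e=cv2.fitEllipse(cv2.convexHull(cc))
        print(e[0],ray("top",e[0],.05),ray("top",e[0],.106))
```

```text
t 22.7 pos [ 0.4398 -0.1147  0.2078] w 0.801 F [-0.3 -0.1 -0.2] q [-0.31 -0.14  2.12  0.01  1.15 -0.33]
turn [ 0.0102 -0.0001 -0.0147]
shift tool cm [10.77 -0.57  0.88]
(232.9646759033203, 154.1624755859375) [0.62953341 0.11968895 0.05      ] [0.61260679 0.11416036 0.106     ]
(279.97979736328125, 154.5201873779297) [0.62742884 0.02226341 0.05      ] [0.61061459 0.02193672 0.106     ]
(325.20159912109375, 154.08778381347656) [ 0.62707532 -0.07141408  0.05      ] [ 0.61027995 -0.06673899  0.106     ]
(117.61312103271484, 183.04457092285156) [0.57121884 0.35619586 0.05      ] [0.55740585 0.33803932 0.106     ]
(93.40069580078125, 214.7992401123047) [0.50561708 0.40237966 0.05      ] [0.4953068  0.38175719 0.106     ]
(259.0441589355469, 283.940673828125) [0.36214353 0.06677161 0.05      ] [0.35949383 0.06406846 0.106     ]
```

View pics/top3.png

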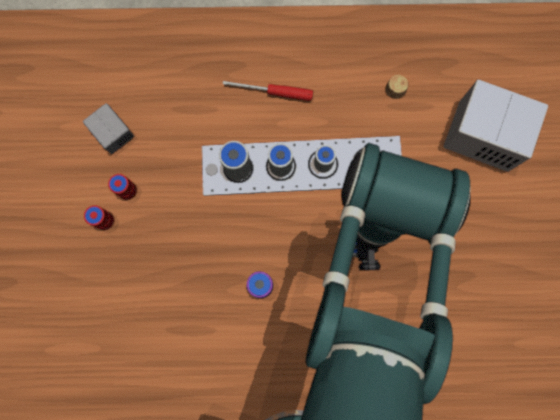

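Pot_4 is at (.6126,.1142) against its mark at (.6120,.1136), under 1 mm off. Pot_1 is last.

Call:
{"op": "arm_command", "data": {"series": [[[0.008, 0, -0.014, 2, -0.6, 0.8, 0.8], [0, 0, 0, 3, -0.2, 0, 0.8], [0, 0, 0, 3, -0.2, 0, 0.8], [0, 0, 0, 2, -0.1, 0, 0.8], [0, 0, 0, 0, 0, 0, 0.8], [0, 0, 0, 0, 0, 0, 0.8]]]}}

```text
time: 23.35
tool_pos: [0.4248, -0.127, 0.101]
tcp_rot: [1.207, 1.209, -1.215]
wrist_force: [-0.2, -0.3, 0.0]
width: 0.801
```

Run:
```python
from h import *
st((0.4357,-.1235,.035))
i=bot.camera_info("wrist");p,d=bot.read_camera("wrist");cv2.imwrite("pics/w5.png",p)
print(proj("wrist",(0.4345,-.1232,.05),i))
```

```text
t 23.35 pos [ 0.4248 -0.127   0.101 ] w 0.801 F [-0.2 -0.3  0. ] q [-0.34 -0.02  2.23 -0.01  0.94 -0.34]
turn [-0.0024  0.003   0.0037]
shift tool cm [ 6.6   1.11 -0.37]
[293.91949593 240.97472009]
```

View pics/w5.png

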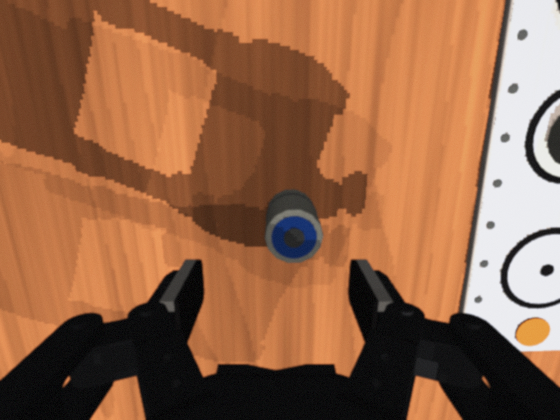

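Pot_1's lid spot is at (294,237), close to the prediction of (294,241), and it lies between the fingers. I'll shift +x 1 cm, then lower.

Call:
{"op": "arm_command", "data": {"series": [[[0, 0.003, 0.004, 0.5, 1, -0.35, 0.8], [0, 0, 0, 2, 0, 0, 0.8], [0, 0, 0, 2, 0, 0, 0.8], [0, 0, 0, 1, 0, 0, 0.8], [0, 0, 0, 0, 0, 0, 0.8], [0, 0, 0, 0, 0, 0, 0.8]]]}}

```text
time: 24.0
tool_pos: [0.4452, -0.1241, 0.0502]
tcp_rot: [1.214, 1.195, -1.2]
wrist_force: [-0.7, 0.4, 1.3]
width: 0.8
```

Run:
```python
from h import *
st((0.4357,-.1235,.035))
```

```text
t 24.0 pos [ 0.4452 -0.1241  0.0502] w 0.8 F [-0.7  0.4  1.3] q [-0.33  0.08  2.24  0.    0.81 -0.33]
turn [-0.0008  0.0037 -0.0156]
shift tool cm [ 1.51 -0.98 -0.07]
```

Call:
{"op": "arm_command", "data": {"series": [[[0, 0.004, -0.015, 0.7, -1, -0.07, 0.8], [0, 0, 0, 0.4, 0, 0, 0.8], [0, 0, 0, 0, 0, 0, 0.8], [0, 0, 0, 0, 0, 0, 0.8]]]}}

```text
time: 24.4
tool_pos: [0.4364, -0.124, 0.0405]
tcp_rot: [1.211, 1.206, -1.208]
wrist_force: [0.4, 0.1, -0.2]
width: 0.8
```

Run:
```python
from h import *
st((0.4357,-.1235,.035))
```

```text
t 24.4 pos [ 0.4364 -0.124   0.0405] w 0.8 F [ 0.4  0.1 -0.2] q [-0.33  0.09  2.25  0.    0.8  -0.33]
turn [-0.0009  0.0007 -0.0034]
shift tool cm [ 0.55 -0.07 -0.05]
```

Call:
{"op": "arm_command", "data": {"series": [[[0, 0, -0.003, 0.35, -0.07, -0.05, 0.75], [0, 0, 0, 0, 0, 0, 0.65], [0, 0, 0, 0, 0, 0, 0.55], [0, 0, 0, 0, 0, 0, 0.45], [0, 0, 0, 0, 0, 0, 0.2], [0, 0, 0, 0, 0, 0, 0.2], [0, 0, 0, 0, 0, 0, 0.2]]], "newtons": 30}}

```text
time: 25.1
tool_pos: [0.4363, -0.1237, 0.0375]
tcp_rot: [1.21, 1.206, -1.209]
wrist_force: [0.4, -0.5, 0.1]
width: 0.392
```

Run:
```python
from h import *
st((0.4357,-.1235,.035))
```

```text
t 25.1 pos [ 0.4363 -0.1237  0.0375] w 0.392 F [ 0.4 -0.5  0.1] q [-0.33  0.1   2.25 -0.    0.79 -0.33]
turn [-0.0011  0.0013 -0.0017]
shift tool cm [ 0.25 -0.06 -0.03]
```

Call:
{"op": "arm_command", "data": {"series": [[[0, 0, 0, -2, 0, 0, 0.2], [0, 0, 0, -3, 0, 0, 0.2], [0, 0, 0, -3, 0.5, 0.2, 0.2], [0, 0, 0, 0, 3, 0.7, 0.2], [0, 0, 0, 0, 4, 0.9, 0.2], [0, 0, 0, 0, 4.5, 1, 0.2], [0, 0, 0, 0, 4, 0.9, 0.2], [0, 0, 0, 0, 2, 0.5, 0.2], [0, 0, 0, 0, 0, 0, 0.2]]]}}

```text
time: 26.0
tool_pos: [0.6189, -0.166, 0.1167]
tcp_rot: [1.209, 1.211, -1.212]
wrist_force: [-0.7, 0.2, -1.7]
width: 0.388
```

Run:
```python
from h import *
st((0.6235,-.1662,.0465))
```

```text
t 26.0 pos [ 0.6189 -0.166   0.1167] w 0.388 F [-0.7  0.2 -1.7] q [-0.3   0.32  1.8  -0.    1.03 -0.3 ]
turn [-0.0013 -0.0005  0.003 ]
shift tool cm [7.02 0.48 0.02]
```

Call:
{"op": "arm_command", "data": {"series": [[[0, 0, 0.003, 2, 0.4, 0, 0.2], [0, 0, 0, 2, 0, 0, 0.2], [0, 0, 0, 1.2, 0, 0, 0.2], [0, 0, 0, 0.4, 0, 0, 0.2], [0, 0, 0, 0, 0, 0, 0.2], [0, 0, 0, 0, 0, 0, 0.2]]]}}

```text
time: 26.6
tool_pos: [0.6187, -0.1648, 0.0578]
tcp_rot: [1.209, 1.214, -1.213]
wrist_force: [-0.4, 0.1, -1.1]
width: 0.391
```

Run:
```python
from h import *
st((0.6235,-.1662,.0465))
```

```text
t 26.6 pos [ 0.6187 -0.1648  0.0578] w 0.391 F [-0.4  0.1 -1.1] q [-0.3   0.38  1.84  0.    0.93 -0.3 ]
turn [-0.0013 -0.0021  0.0055]
shift tool cm [1.12 0.49 0.14]
```

Call:
{"op": "arm_command", "data": {"series": [[[0, -0.002, 0.005, 0.7, 0.4, 0.14, 0.2], [0, 0, 0, 0.1, 0, 0, 0.2], [0, 0, 0, 0, 0, 0, 0.2], [0, 0, 0, 0, 0, 0, 0.2]]]}}

```text
time: 27.0
tool_pos: [0.6245, -0.1668, 0.0519]
tcp_rot: [1.211, 1.205, -1.208]
wrist_force: [-0.4, 0.2, -0.8]
width: 0.387
```

Run:
```python
from h import *
st((0.6235,-.1662,.0465))
```

```text
t 27.0 pos [ 0.6245 -0.1668  0.0519] w 0.387 F [-0.4  0.2 -0.8] q [-0.3   0.39  1.83 -0.    0.91 -0.3 ]
turn [-0.0014  0.0014 -0.0041]
shift tool cm [ 0.54 -0.1  -0.07]
```

Call:
{"op": "arm_command", "data": {"series": [[[0, 0, -0.003, 0.5, -0.08, -0.05, 0.2], [0, 0, 0, 0, 0, 0, 0.2], [0, 0, 0, 0, 0, 0, 0.2], [0, 0, 0, 0, 0, 0, 0.2]]]}}

```text
time: 27.4
tool_pos: [0.6241, -0.1664, 0.0469]
tcp_rot: [1.21, 1.206, -1.21]
wrist_force: [0.8, -0.2, -1.7]
width: 0.39
```

Run:
```python
from h import *
st((0.6235,-.1662,.0465))
```

```text
t 27.4 pos [ 0.6241 -0.1664  0.0469] w 0.39 F [ 0.8 -0.2 -1.7] q [-0.3   0.4   1.83 -0.    0.9  -0.3 ]
turn [-0.0013  0.0016 -0.0016]
shift tool cm [ 0.04 -0.06 -0.02]
```

Release, lift and withdraw toward the robot.

Call:
{"op": "arm_command", "data": {"series": [[[0, 0, 0, 0.05, -0.05, 0, 0.2], [0, 0, 0, 0, 0, 0, 0.2], [0, 0, 0, 0, 0, 0, 0.5], [0, 0, 0, 0, 0, 0, 0.65], [0, 0, 0, 0, 0, 0, 0.8], [0, 0, 0, 0, 0, 0, 0.8]]]}}

```text
time: 28.0
tool_pos: [0.6243, -0.1666, 0.0473]
tcp_rot: [1.21, 1.205, -1.209]
wrist_force: [0.3, -0.6, -1.1]
width: 0.798
```

Call:
{"op": "arm_command", "data": {"series": [[[0, 0, 0, -2, 0, 0, 0.8], [0, 0, 0, -3, 0, 0, 0.9], [0, 0, 0, -4, 0, 0, 1], [0, 0, 0, -3, -1, 0, 1], [0, 0, 0, -2, -3, 1, 1], [0, 0, 0, -1, -4, 2, 1], [0, 0, 0, 0, -4, 2, 1], [0, 0, 0, 0, -4, 2, 1], [0, 0, 0, 0, -2, 1, 1], [0, 0, 0, 0, 0, 0, 1]]]}}

```text
time: 29.0
tool_pos: [0.4397, -0.2485, 0.2049]
tcp_rot: [1.206, 1.2, -1.205]
wrist_force: [0.5, 1.5, -0.8]
width: 0.997
```

Run:
```python
from h import *
st()
p,d=bot.read_camera("top");cv2.imwrite("pics/top4.png",cv2.resize(p[110:230,190:430],None,fx=3.3,fy=3.3,interpolation=cv2.INTER_CUBIC))
ps,_=bot.read_camera("scene");cv2.imwrite("pics/scene4.png",ps)
hsv=cv2.cvtColor(p,cv2.COLOR_BGR2HSV)
m=cv2.inRange(hsv,(105,120,80),(128,255,255))
n,l,s,c=cv2.connectedComponentsWithStats(m)
for k in range(1,n):
    if s[k,4]>40:
        cc=max(cv2.findContours((l==k).astype('uint8'),0,2)[0],key=cv2.contourArea);e=cv2.fitEllipse(cv2.convexHull(cc))
        print(np.round(e[0],1),[np.round(ray("top",e[0],z)[:2],4) for z in (.058,.074,.09,.106)])
```

```text
t 29.0 pos [ 0.4397 -0.2485  0.2049] w 0.997 F [ 0.5  1.5 -0.8] q [-0.56 -0.03  2.02 -0.    1.14 -0.56]
turn [ 0.0022  0.0062 -0.0071]
[233.  154.1] [array([0.6272, 0.1189]), array([0.6223, 0.1173]), array([0.6175, 0.1157]), array([0.6127, 0.1141])]
[280.  154.5] [array([0.625 , 0.0222]), array([0.6202, 0.0221]), array([0.6154, 0.022 ]), array([0.6106, 0.0219])]
[325.2 154.1] [array([ 0.6246, -0.0708]), array([ 0.6198, -0.0694]), array([ 0.615 , -0.0681]), array([ 0.6103, -0.0668])]
[371.4 154.2] [array([ 0.6231, -0.1657]), array([ 0.6184, -0.1629]), array([ 0.6136, -0.1601]), array([ 0.6088, -0.1573])]
[117.5 183.2] [array([0.569 , 0.3539]), array([0.5651, 0.3487]), array([0.5611, 0.3435]), array([0.5572, 0.3383])]
[ 93.3 214.8] [array([0.5041, 0.3995]), array([0.5011, 0.3936]), array([0.4982, 0.3877]), array([0.4953, 0.3819])]
[259.  283.8] [array([0.362 , 0.0664]), array([0.3612, 0.0656]), array([0.3604, 0.0648]), array([0.3597, 0.0641])]
```

View pics/top4.png

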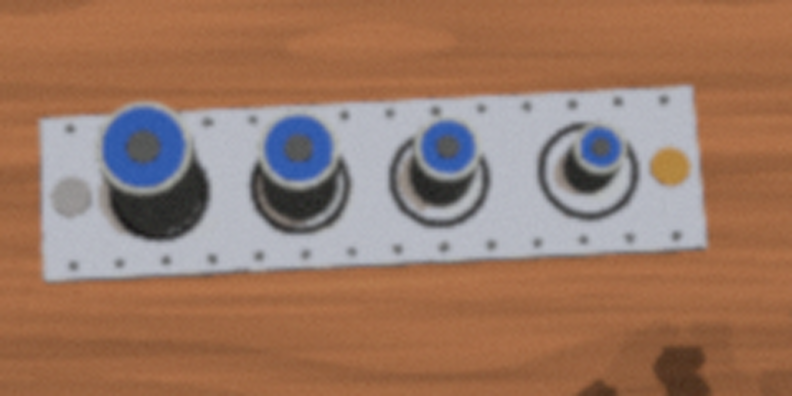

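View pics/scene4.png

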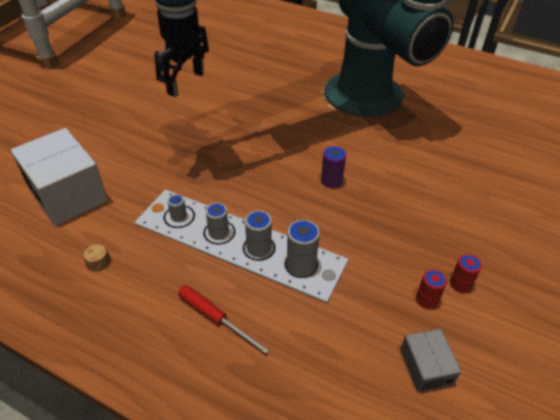

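Run:
```python
from h import *
p=cv2.imread("pics/scene4.png");p0=cv2.imread("pics/scene0.png")
hsv=cv2.cvtColor(p,cv2.COLOR_BGR2HSV);m=cv2.inRange(hsv,(105,100,80),(128,255,255))
g=cv2.cvtColor(p0,cv2.COLOR_BGR2GRAY)
for (u,v),(a,b),z in zip([(179,216),(219,232),(259,247),(301,264)],[(176,201),(217,210),(258,219),(303,232)],(.058,.074,.09,.106)):
    w=np.clip(130-g[v-4:v+5,u-5:u+6].astype(float),0,None);yy,xx=np.mgrid[v-4:v+5,u-5:u+6];q=((w*xx).sum()/w.sum(),(w*yy).sum()/w.sum())
    n,l,s,c=cv2.connectedComponentsWithStats(m);k=min(range(1,n),key=lambda i:np.hypot(*(c[i]-(a,b)))+(s[i,4]<30)*99)
    e=cv2.fitEllipse(cv2.convexHull(max(cv2.findContours((l==k).astype('uint8'),0,2)[0],key=cv2.contourArea)))
    A=ray("scene",q,.008);B=ray("scene",e[0],z);print(np.round(A[:2],4),np.round(B[:2],4),np.round((B-A)[:2]*1000,1))
```

```text
[ 0.6236 -0.1647] [ 0.6252 -0.1643] [1.7 0.3]
[ 0.6202 -0.0678] [ 0.6221 -0.068 ] [ 1.9 -0.3]
[0.6166 0.0229] [0.6176 0.0235] [1.  0.6]
[0.6132 0.1145] [0.6154 0.1155] [2.2 1. ]
```

All four pots are within about 2.5 mm of their marks in both cameras, so I'm handing the job in.

Run:
```python
from workcell import bot
print(bot.finish_job())
```

```text
the job is handed in; nothing more can be done
None
```

I placed the four steel pots on their marks in size order, from the smallest next to the orange dot to the largest at the grey-disc end, and handed the job in at about 29 s of the 96 s allowed. None tipped over, and the red and purple look-alikes were left alone.

In the last pictures all four stand upright, with the gripper clear of everything. Measured offsets from the mark centres:

| Pot | Top camera | Scene camera |
|---|---|---|
| pot_1 | 0.8 mm | 1.7 mm |
| pot_2 | 1.3 mm | 1.9 mm |
| pot_3 | 0.1 mm | 1.2 mm |
| pot_4 | 0.9 mm | 2.4 mm |

- **Camera disagreement:** the two fixed cameras differ by up to about 1.5 mm, which is within their calibration. The wrist camera showed the pots about 3 mm further in y than the top camera. I used the top camera's positions throughout.
- **Pot_2 release:** the arm reading after I let go of pot_2 was about 3 mm past the target. The top camera then showed the pot itself only 1.3 mm off, so I left it.

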